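# Riddle the nuts

## Task

Macadamias and walnuts are mixed in the wooden riddle that stands on its catch box. Take the riddle by its handle and sift the macadamias through into the box while keeping the walnuts in the riddle, then tip the walnuts into the green bowl. Finally set the empty riddle back level and centred on the rim of the box and let go.

Things in the scene. Friction and masses are not known exactly. Their poses are not given: they have to be found in the camera images.
- riddle: Slatted wooden sieve, 0.35 kg; origin: centre of underside, z up, lip at -x. Pan 170 (x) by 130 (y) mm: side walls and +x back wall 6 thick, 50 high. Floor: two slats along x, 14 wide, tops at z = 16, at y = +-22, so three 30 mm gaps; shaking along y drops small nuts. Flat wings, undersides at z = 0, 110 long in x, reach to y = +-125 and rest on the box's side rims.
- riddle_handle (a point): Centre of the riddle's dark handle bar, 115 mm above the riddle's origin (x = y = 0); axes as the riddle's. Bar along y, 12 mm thick in x, 20 mm high, 105 mm free between its posts: grip from above, fingers closing along x; tip by turning about the bar.
- riddle_lip (a point): Middle of the riddle's open pouring lip, at x = -83, y = 0, z = 23 mm of the riddle. No wall here; the slats turn up 18 degrees over their last 22 mm to hold the walnuts. With the lip tipped down more than about 25 degrees (40 is ample) walnuts roll along the middle gap and out over it.
- box: Open wooden catch box under the riddle, 210 (x) by 200 (y) mm, 75 high, walls and floor 8 mm, loose, 1.2 kg; origin: centre of its underside, z up. The riddle's wings lie on its side rims (y = +-96 mm), so the riddle's origin sits 75 mm above the box's; nothing else holds it. The riddle may go back either way round.
- green_bowl: Sage-green stoneware bowl, rim 180 mm diameter, 70 mm high, wall 5 mm, 0.7 kg, loose; origin at the centre of its underside. A black bowl of the same shape stands nearby and is not used.
- macadamia1: Macadamia nut in shell, dark brown, nearly a ball, 24 mm diameter with a 12 mm flat, 10 g; origin at its centre. Starts standing on its flat on a slat of the riddle; passes the 30 mm gaps once shaken off sideways.
- macadamia2: Macadamia nut in shell, dark brown, nearly a ball, 24 mm diameter with a 12 mm flat, 10 g; origin at its centre. Starts standing on its flat on a slat of the riddle; passes the 30 mm gaps once shaken off sideways.
- macadamia3: Macadamia nut in shell, dark brown, nearly a ball, 24 mm diameter with a 12 mm flat, 10 g; origin at its centre. Starts standing on its flat on a slat of the riddle; passes the 30 mm gaps once shaken off sideways.
- walnut1: Walnut in its shell, pale tan ball of 44 mm diameter, 18 g; origin at its centre. It starts lying in the riddle's middle gap, too large to pass, and rolls freely along it.
- walnut2: Walnut in its shell, pale tan ball of 44 mm diameter, 18 g; origin at its centre. It starts lying in the riddle's middle gap, too large to pass, and rolls freely along it.
Mind the look-alikes: they are no part of the job. What is shaped like the walnut2 but black or orange is not meant.

How it is judged:
By the outcome, as a careful person would: the job done as asked, in the order asked, and still so for the second after the job is handed in, with the robot touching nothing.
It also fails if it takes over 51 s, if anything falls off the work surface, if the arm or the gripper's body presses on something with over 40 N, if the wrist force passes 120 N, or if a joint passes its speed limit or range.

## Robot

A 6-joint arm with a two-finger parallel gripper is mounted at the origin on the work surface. World frame = base frame: x ahead of the robot, y to its left, z up, the work surface at z = 0. Lengths are in m, angles in rad, forces in N, time in s.
With the tool pointing down it reaches from about 0.375 to 0.9 m from the base axis. Payload 3.1 kg.
Tool frame: the origin (TCP) lies where the fingers leave the gripper's body, on its centre line; the fingertips stand 73 mm ahead of it and the grasp point (between the pads) lies 54 mm ahead of it; z points along the fingers, y is the line along which they close (so a half turn about z gives the same grasp; the last joint's range is limited). The gripper opens to 85 mm and grips with 20 to 120 N. Pads are 22 mm wide; open, the fingers measure 114 mm over their backs; the gripper's body (76 mm by 85 mm) begins 54 mm behind the grasp point. The pads swing forward as they close: fully open they stand 13 mm farther back than shut.
Start: joints at [1, 0.527, 1.433, -0, 1.181, -0.178], TCP at [0.239, 0.577, 0.304] pointing down, gripper open.
Joint ranges: [-3.08, 3.08], [-0.75, 2.2], [0.22, 2.44], [-1.43, 4.57], [0, 2.65], [-2.85, 2.85]. Speed limits (rad/s): [2.79, 2.79, 3.14, 3.14, 3.14, 3.14].

## Interface

Orientations are given as a unit quaternion [x, y, z, w].
In Python, from station import manip gives the robot as it stands.
- The arm moves only by the shell command python3 -m crank 'ROWS' [FORCE]. ROWS is JSON, a list of rows, each an object with "dp": the shift along the tool's x, y, z normalised to -1 to 1, where 1 is 50 cm, a list of three; "delta_rot": the turn, a rotation vector about the tool's x, y, z normalised to -1 to 1, where 1 is 2 pi rad, a list of three; "fingers": the opening, from -1 (shut) to 1 (fully open). A call has 1 to 12 rows; each row shifts and turns the commanded pose from where the row before left it, along the tool's axes as they then stand; what a row does not reach is not made up. A row lasts 1/12 s, in which the tool goes at most 41.7 mm and 7.16 degrees, less where a joint would pass 70% of its speed; a pose out of reach is approached as far as the arm can. A call with a number of a shift or a turn outside -1 to 1 is refused whole. A call with a gripper value outside its range is refused whole. The fingers move at their own pace and stop on an object; FORCE is the grip in N (left out, the last holds). Time passes only in rows, so rows that do not move let the fingers close. It gives the time, the measured TCP pose, the force, the opening and the grip force at its end, in the units of the state.
- manip.sense(): the state, without advancing time (a new reading comes with each control period).
- manip.snapshot(name): name is "scene" or "top" or "wrist"; returns (picture, depth): 400x640x3 uint8, red, green, blue; 400x640 float32, m along the optical axis (not along the pixel's ray), 0 where there is no reading.
- manip.camera_model(name): a dict with "fx", "fy", "cx", "cy" (pixels), "origin" and "attitude" of the camera in the world. Camera axes: x right, y up, looking along -z (the intrinsics and any distortion apply to the point x, -y, -z); pixel columns grow to the right and rows downward; lengths in m; the calibration is good to about 2 mm. A picture is of the moment at which its call begins: read the wrist's pose just before it. camera_model takes no time and is no camera call; for the wrist camera it gives the pose at the moment of the call.
- manip.sign_off(): hands the job in; it is judged then, once.
The state is a dict: "t": time; "q": joint angles; "qd": joint speeds; "tau": joint torques, N m; "tcp_pos": TCP position; "tool_rot": TCP orientation; "force": force on the tool from outside, world axes, zero at the start; "ft_torque": the same for the moment, N m; "finger_gap": opening from 0.0 (shut) to 1.0 (fully open); "gripper_force": force on a finger pad.
Only numpy, scipy, OpenCV 4.12 (cv2) and the standard library are available. Lean on these libraries where they do the work, as an engineer would, in place of code of your own. Each camera call takes 0.05 s, during which the arm holds its last target. There are 200 camera calls.

## Working session

There is one attempt and no reset: what is moved stays moved. The work goes in short steps, Python scripts to look and compute and a shell command to move; the robot and the scene stay as the last step left them, time stands still between calls to the robot, and variables do not carry over. Pictures are saved under pics/ and viewed, at most 10 in all, crops included, and the job is handed in when it is done.

```bash
mkdir -p pics; ls; python3 - <<'E'
from station import manip
import cv2, numpy as np
for n in("scene","top"):
    p,d=manip.snapshot(n); cv2.imwrite(f"pics/{n}0.png",p[:,:,::-1]); np.savez(f"pics/{n}0.npz",p=p,d=d)
    print(n,manip.camera_model(n))
s=manip.sense();print({k:np.round(v,3) for k,v in s.items()})
E
```

```text
pics
scene {'fx': 491.6712015424206, 'fy': 491.6712015424206, 'cx': 312.53011709185535, 'cy': 190.63946349716255, 'origin': array([1.41436058, 0.64309186, 0.98424196]), 'attitude': array([0.2033368 , 0.41521113, 0.79364487, 0.39545123])}
top {'fx': 445.4531624614956, 'fy': 445.4531624614956, 'cx': 315.23204263597495, 'cy': 204.58934895877536, 'origin': array([ 0.36294437, -0.07529149,  1.20800582]), 'attitude': array([-0.03237626,  0.03198861,  0.71350436, -0.69917096])}
{'t': np.float64(0.1), 'q': array([ 1.   ,  0.528,  1.434,  0.   ,  1.181, -0.178]), 'qd': array([ 0.001, -0.002, -0.005,  0.001,  0.   ,  0.   ]), 'tau': array([-0.0000e+00, -4.4331e+01, -1.7859e+01, -0.0000e+00,  4.0000e-03,
       -0.0000e+00]), 'tcp_pos': array([0.239, 0.577, 0.303]), 'tool_rot': array([ 0.195,  0.981, -0.001, -0.   ]), 'force': array([ 0.153, -0.14 ,  0.601]), 'ft_torque': array([-0.036,  0.029, -0.05 ]), 'gripper_force': np.float64(0.0), 'finger_gap': np.float64(0.997)}
```

View pics/top0.png

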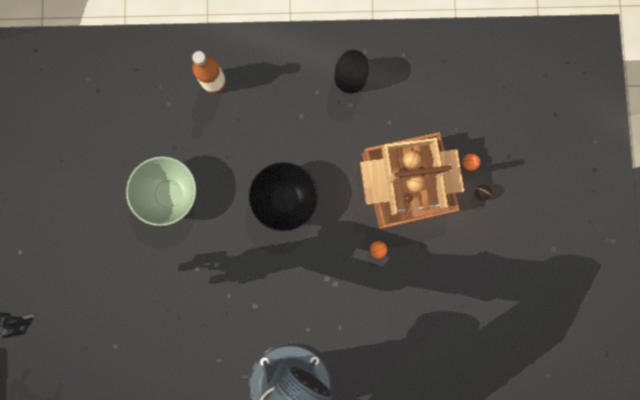

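View pics/scene0.png

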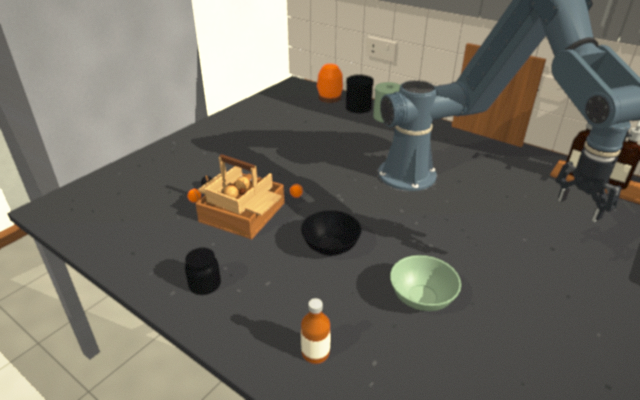

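Top: riddle on its box at about (411,180), bar from (395,173) to (450,169); green bowl at (161,191), black bowl at (283,196) between them. Oranges and black decoys sit around the box.

```bash
cat > h.py <<'E'
import numpy as np, cv2
from scipy.spatial.transform import Rotation as R
from station import manip
def cloud(n,d,m=None):
    m=m or manip.camera_model(n)
    v,u=np.mgrid[:d.shape[0],:d.shape[1]]
    c=np.stack([(u-m['cx'])/m['fx']*d,-(v-m['cy'])/m['fy']*d,-d],-1)
    return c@R.from_quat(m['attitude']).as_matrix().T+m['origin']
def snap(n):
    m=manip.camera_model(n); p,d=manip.snapshot(n)
    return p,d,cloud(n,d,m)
E
python3 - <<'E'
from h import *
z=np.load('pics/top0.npz');p,d=z['p'],z['d'];W=cloud('top',d)
hsv=cv2.cvtColor(p,cv2.COLOR_RGB2HSV)
g=(hsv[...,0]>40)&(hsv[...,0]<75)&(hsv[...,1]>40)&(hsv[...,2]>60);g[:,260:]=0
rim=g&(W[...,2]>.062)&(W[...,2]<.08)
print('rim z',W[rim][:,2].mean(),cv2.minEnclosingCircle(W[rim][:,:2].astype(np.float32)), 'floor z',W[190,168])
reg=np.zeros(d.shape,bool);reg[125:235,350:470]=1
h=reg&(W[...,2]>.165)
P=W[h];print('handle n',len(P),P.mean(0),P[:,2].max());r=cv2.minAreaRect(P[:,:2].astype(np.float32));print('bar rect',r)
w=reg&(W[...,2]>.066)&(W[...,2]<.085)
b=reg&(W[...,2]>.05)&(W[...,2]<.15)
print('box/riddle rect',cv2.minAreaRect(W[b][:,:2].astype(np.float32)))
for n,Z in(('z75-ish',w),):print(n,cv2.minAreaRect(W[Z][:,:2].astype(np.float32)))
# black bowl rim
k=np.zeros(d.shape,bool);k[150:240,240:325]=1;k&=(W[...,2]>.06)&(W[...,2]<.08);print('black',cv2.minEnclosingCircle(W[k][:,:2].astype(np.float32)))
c=cv2.resize(p[120:240,345:495],None,fx=5,fy=5,interpolation=cv2.INTER_CUBIC)
cv2.imwrite('pics/c1.png',c[:,:,::-1])
E
```

```text
rim z 0.0689319955728681 ((0.5113962888717651, 0.32166874408721924), 0.0904231071472168) floor z [0.52034404 0.32286165 0.00853267]
handle n 437 [ 0.50701502 -0.29155701  0.32009501] 1.2080058221350516
bar rect ((0.4736393690109253, -0.22050970792770386), (0.06093021109700203, 0.3600755035877228), 27.71272850036621)
box/riddle rect ((0.5280436277389526, -0.32473576068878174), (0.21065989136695862, 0.25870954990386963), 11.444665908813477)
z75-ish ((0.5280527472496033, -0.3247341513633728), (0.21065586805343628, 0.25870147347450256), 11.437731742858887)
black ((0.49084189534187317, 0.006543972995132208), 0.08936860412359238)
```

View pics/c1.png

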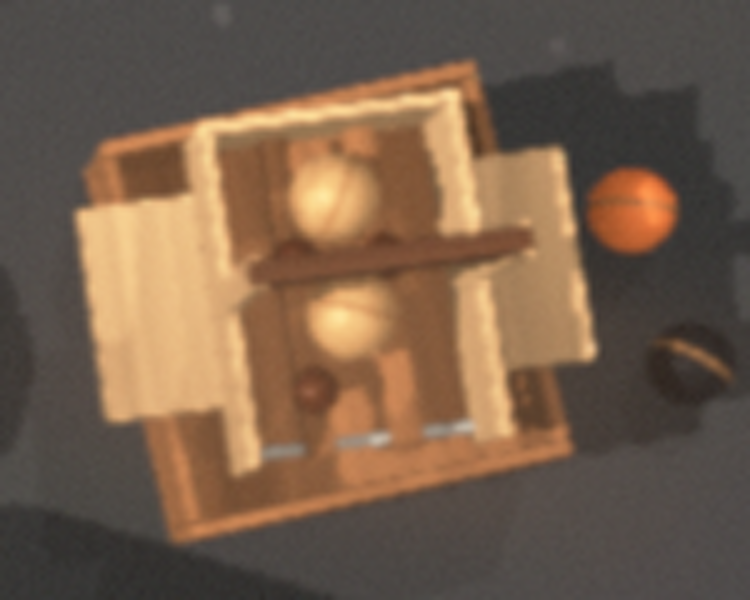

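The crop shows the back wall on the far side (+x) and the lip towards the robot. Both walnuts lie in the middle gap, one macadamia is at (313,390) and two are partly under the bar. The riddle's yaw is about +11.4°.

```bash
python3 - <<'E'
from h import *
z=np.load('pics/top0.npz');p,d=z['p'],z['d'];W=cloud('top',d)
reg=np.zeros(d.shape,bool);reg[125:235,350:470]=1
P=W[reg&(W[...,2]>.17)&(W[...,2]<.22)];print('bar',len(P),P.mean(0),P[:,2].max(),cv2.minAreaRect(P[:,:2].astype(np.float32)))
hsv=cv2.cvtColor(p,cv2.COLOR_RGB2HSV)
for u,v in((366,190),(380,180),(440,139),(405,222),(367,170)): print((u,v),hsv[v,u],W[v,u].round(3))
Q=W[reg&(W[...,2]>.115)&(W[...,2]<.14)];print('pan walls',len(Q),cv2.minAreaRect(Q[:,:2].astype(np.float32)))
a=np.radians(11.44);ex=np.array([np.cos(a),np.sin(a)]);ey=np.array([-ex[1],ex[0]])
c=np.array([.528,-.3247])
B=W[reg&(W[...,2]>.068)&(W[...,2]<.0775)][:,:2]-c; X=B@ex;Y=B@ey
print('box x',np.percentile(X,[.5,99.5]),'n',len(B)); s=np.abs(X)>75e-3;print('box y at ends',np.percentile(Y[s],[1,99]))
Q=W[reg&(W[...,2]>.077)&(W[...,2]<.09)][:,:2]-c;print('wing',np.percentile(Q@ex,[2,98]),np.percentile(Q@ey,[1,99]))
Q=W[reg&(W[...,2]>.115)&(W[...,2]<.13)][:,:2]-c;print('walls',np.percentile(Q@ex,[1,99]),np.percentile(Q@ey,[1,99]))
Q=P[:,:2]-c;print('bar',np.percentile(Q@ex,[5,95]),np.percentile(Q@ey,[1,99]))
E
```

```text
bar 382 [ 0.52691246 -0.32173644  0.19770637] 0.2057542050682546 ((0.5280842781066895, -0.32346588373184204), (0.01574927568435669, 0.13228721916675568), 6.3987836837768555)
(366, 190) [ 15 116 217] [ 0.501 -0.206  0.081]
(380, 180) [ 17 110 236] [ 0.526 -0.243  0.08 ]
(440, 139) [ 12 145 164] [ 0.632 -0.404  0.069]
(405, 222) [ 12 147 170] [ 0.417 -0.303  0.076]
(367, 170) [ 17 112 233] [ 0.552 -0.21   0.084]
pan walls 996 ((0.5300480127334595, -0.3232305645942688), (0.17295043170452118, 0.13189196586608887), 6.372337818145752)
box x [-0.10522737  0.10472137] n 597
box y at ends [-0.09841675  0.0994126 ]
wing [-0.09813655  0.08686801] [-0.12428213  0.12511109]
walls [-0.08345619  0.09054445] [-0.06864502  0.07114538]
bar [-0.00972647  0.0086898 ] [-0.06389902  0.06661076]
```

```bash
r='x'; python3 -m crank '[{"dp":[-0.06,-0.049,0],"delta_rot":[0,0,0],"fingers":1},{"dp":[-0.06,-0.049,0],"delta_rot":[0,0,0],"fingers":1},{"dp":[-0.06,-0.049,0],"delta_rot":[0,0,0],"fingers":1},{"dp":[-0.06,-0.049,0],"delta_rot":[0,0,0],"fingers":1},{"dp":[-0.06,-0.049,0],"delta_rot":[0,0,0],"fingers":1},{"dp":[-0.06,-0.049,0],"delta_rot":[0,0,0],"fingers":1},{"dp":[-0.06,-0.049,0],"delta_rot":[0,0,0],"fingers":1},{"dp":[-0.06,-0.049,0],"delta_rot":[0,0,0],"fingers":1},{"dp":[-0.06,-0.049,0],"delta_rot":[0,0,0],"fingers":1},{"dp":[-0.06,-0.049,0],"delta_rot":[0,0,0],"fingers":1},{"dp":[-0.06,-0.049,0],"delta_rot":[0,0,0],"fingers":1},{"dp":[-0.06,-0.049,0],"delta_rot":[0,0,0],"fingers":1}]' 90
python3 -m crank '[{"dp":[-0.06,-0.049,0],"delta_rot":[0,0,0],"fingers":1},{"dp":[-0.06,-0.049,0],"delta_rot":[0,0,0],"fingers":1},{"dp":[-0.034,-0.069,0],"delta_rot":[0,0,0],"fingers":1},{"dp":[-0.034,-0.069,0],"delta_rot":[0,0,0],"fingers":1},{"dp":[-0.034,-0.069,0],"delta_rot":[0,0,0],"fingers":1},{"dp":[-0.034,-0.069,0],"delta_rot":[0,0,0],"fingers":1},{"dp":[-0.034,-0.069,0],"delta_rot":[0,0,0],"fingers":1},{"dp":[-0.034,-0.069,0],"delta_rot":[0,0,0],"fingers":1},{"dp":[-0.034,-0.069,0],"delta_rot":[0,0,0],"fingers":1},{"dp":[-0.034,-0.069,0],"delta_rot":[0,0,0],"fingers":1},{"dp":[-0.034,-0.069,0],"delta_rot":[0,0,0],"fingers":1},{"dp":[-0.034,-0.069,0],"delta_rot":[0,0,0],"fingers":1}]'
python3 -m crank '[{"dp":[0,0,0],"delta_rot":[0,0,0.0185],"fingers":1},{"dp":[0,0,0],"delta_rot":[0,0,0.0185],"fingers":1},{"dp":[0,0,0],"delta_rot":[0,0,0.0185],"fingers":1},{"dp":[0,0,0],"delta_rot":[0,0,0.0185],"fingers":1},{"dp":[0,0,0],"delta_rot":[0,0,0.0185],"fingers":1},{"dp":[0,0,0],"delta_rot":[0,0,0.0185],"fingers":1},{"dp":[0,0,0],"delta_rot":[0,0,0.0185],"fingers":1},{"dp":[0,0,0],"delta_rot":[0,0,0.0185],"fingers":1},{"dp":[0,0,0],"delta_rot":[0,0,0.0185],"fingers":1},{"dp":[0,0,0],"delta_rot":[0,0,0],"fingers":1}]'
cat >> h.py <<'E'
def to(pos,yaw_x=None):
    s=manip.sense(); M=R.from_quat(s['tool_rot']).as_matrix()
    print('t',s['t'],'tcp',np.round(s['tcp_pos'],4),'dp',np.round(M.T@(np.array(pos)-s['tcp_pos'])/.5,4),'toolx yaw',round(np.degrees(np.arctan2(M[1,0],M[0,0])),2),'toolz',M[:,2].round(3),'gap',s['finger_gap'],'F',np.round(s['force'],1),'grip',s['gripper_force'])
E
python3 -c "
from h import *
to([.5285,-.3232,.242])"
```

```text
t: 1.1
tcp_pos: [0.4596, 0.1662, 0.3037]
tool_rot: [0.195, 0.981, -0.0, -0.0]
force: [1.2, -0.5, -0.1]
finger_gap: 0.998
gripper_force: 0.0
t: 2.1
tcp_pos: [0.5204, -0.2858, 0.3035]
tool_rot: [0.195, 0.981, 0.0, -0.0]
force: [1.3, -0.1, -0.4]
finger_gap: 1.001
gripper_force: 0.0
t: 2.93
tcp_pos: [0.5207, -0.2839, 0.3034]
tool_rot: [0.66, 0.752, -0.0, -0.001]
force: [0.1, -0.9, 0.3]
finger_gap: 0.997
gripper_force: 0.0
t 2.9333 tcp [ 0.5207 -0.2839  0.3034] dp [-0.0801  0.0055  0.1227] toolx yaw 97.44 toolz [-0.001  0.001 -1.   ] gap 0.9971295137605979 F [ 0.1 -0.9  0.3] grip 0.0
```

```bash
python3 -m crank '[{"dp":[-0.04,0.003,0],"delta_rot":[0,0,0.003],"fingers":1},{"dp":[-0.04,0.0025,0],"delta_rot":[0,0,0],"fingers":1},{"dp":[0,0,0],"delta_rot":[0,0,0],"fingers":1},{"dp":[0,0,0],"delta_rot":[0,0,0],"fingers":1}]'
python3 - <<'E'
from h import *
to([.5285,-.3232,.242])
p,d,W=snap('wrist');cv2.imwrite('pics/w1.png',p[:,:,::-1])
m=(W[...,2]>.18)&(W[...,2]<.205);P=W[m];print(len(P),P.mean(0),cv2.minAreaRect(P[:,:2].astype(np.float32)))
E
```

```text
t: 3.27
tcp_pos: [0.5284, -0.324, 0.3034]
tool_rot: [0.666, 0.746, 0.0, -0.0]
force: [0.1, 0.4, 0.4]
finger_gap: 1.0
gripper_force: 0.0
t 3.2667 tcp [ 0.5284 -0.324   0.3034] dp [0.0015 0.0005 0.1228] toolx yaw 96.53 toolz [-0.001  0.001 -1.   ] gap 0.9995340240758821 F [0.1 0.4 0.4] grip 0.0
5107 [ 0.52813804 -0.31536142  0.20003187] ((0.5292051434516907, -0.32350191473960876), (0.015980688855051994, 0.13260957598686218), 6.083418846130371)
```

View pics/w1.png

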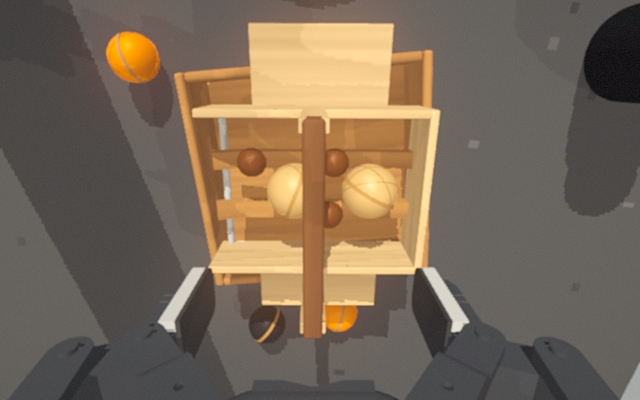

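The wrist view shows the bar at column 313, midway between the open fingers. The macadamias are at (250,162), (335,162) and (330,213), the walnuts in the middle gap. Next: go down and grip.

```bash
python3 -m crank '[{"dp":[0,0,0.03],"delta_rot":[0,0,0],"fingers":1},{"dp":[0,0,0.04],"delta_rot":[0,0,0],"fingers":1},{"dp":[0,0,0.035],"delta_rot":[0,0,0],"fingers":1},{"dp":[0,0,0.018],"delta_rot":[0,0,0],"fingers":1},{"dp":[0,0,0],"delta_rot":[0,0,0],"fingers":1},{"dp":[0,0,0],"delta_rot":[0,0,0],"fingers":-1},{"dp":[0,0,0],"delta_rot":[0,0,0],"fingers":-1},{"dp":[0,0,0],"delta_rot":[0,0,0],"fingers":-1},{"dp":[0,0,0],"delta_rot":[0,0,0],"fingers":-1},{"dp":[0,0,0],"delta_rot":[0,0,0],"fingers":-1},{"dp":[0,0,0],"delta_rot":[0,0,0],"fingers":-1},{"dp":[0,0,0],"delta_rot":[0,0,0],"fingers":-1}]' 90
python3 -m crank '[{"dp":[0,0,0],"delta_rot":[0,0,0],"fingers":-1},{"dp":[0,0,0],"delta_rot":[0,0,0],"fingers":-1},{"dp":[0,0,0],"delta_rot":[0,0,0],"fingers":-1},{"dp":[0,0,0],"delta_rot":[0,0,0],"fingers":-1}]'
python3 -c "
from h import *
to([.5285,-.3232,.242])"
```

```text
t: 4.32
tcp_pos: [0.5283, -0.3236, 0.2431]
tool_rot: [0.666, 0.746, -0.0, 0.0]
force: [-1.2, 0.6, 2.5]
finger_gap: 0.127
gripper_force: 88.2
t: 4.65
tcp_pos: [0.5283, -0.3236, 0.2431]
tool_rot: [0.666, 0.746, -0.0, 0.0]
force: [-3.3, -0.5, 5.8]
finger_gap: 0.122
gripper_force: 88.5
t 4.65 tcp [ 0.5283 -0.3236  0.2431] dp [0.0008 0.0005 0.0022] toolx yaw 96.46 toolz [-0. -0. -1.] gap 0.12181109313564956 F [-3.3 -0.5  5.8] grip 88.48726630210876
```

```bash
python3 -m crank '[{"dp":[0,0,-0.012],"delta_rot":[0,0,0],"fingers":-1},{"dp":[0,0,-0.016],"delta_rot":[0,0,0],"fingers":-1},{"dp":[0,0,0],"delta_rot":[0.0035,0,-0.007],"fingers":-1},{"dp":[0,0,0],"delta_rot":[0.0035,0,-0.007],"fingers":-1},{"dp":[0,0,0],"delta_rot":[0,0,0],"fingers":-1},{"dp":[0,0,0],"delta_rot":[0,0,0],"fingers":-1}]'
python3 -m crank '[{"dp":[0.04,0,0],"delta_rot":[0,0,0],"fingers":-1},{"dp":[-0.04,0,0],"delta_rot":[0,0,0],"fingers":-1},{"dp":[-0.04,0,0],"delta_rot":[0,0,0],"fingers":-1},{"dp":[0.04,0,0],"delta_rot":[0,0,0],"fingers":-1},{"dp":[0.04,0,0],"delta_rot":[0,0,0],"fingers":-1},{"dp":[-0.04,0,0],"delta_rot":[0,0,0],"fingers":-1},{"dp":[-0.04,0,0],"delta_rot":[0,0,0],"fingers":-1},{"dp":[0.04,0,0],"delta_rot":[0,0,0],"fingers":-1},{"dp":[0.04,0,0],"delta_rot":[0,0,0],"fingers":-1},{"dp":[-0.04,0,0],"delta_rot":[0,0,0],"fingers":-1},{"dp":[-0.04,0,0],"delta_rot":[0,0,0],"fingers":-1},{"dp":[0.04,0,0],"delta_rot":[0,0,0],"fingers":-1}]'
python3 -m crank '[{"dp":[0,0,0],"delta_rot":[0,0,0],"fingers":-1},{"dp":[0,0,0],"delta_rot":[0,0,0],"fingers":-1}]'
python3 - <<'E'
from h import *
to([.528,-.3245,.257])
p,d,W=snap('wrist');p2,_,_=snap('scene')
im=np.hstack([p[:,130:530],cv2.resize(p2[140:260,160:320],None,fx=2.5,fy=3.333)[:400,:400]])
cv2.imwrite('pics/w2.png',im[:,:,::-1])
E
```

```text
t: 5.15
tcp_pos: [0.5287, -0.323, 0.2559]
tool_rot: [0.633, 0.774, -0.016, -0.015]
force: [0.2, -0.7, -4.6]
finger_gap: 0.127
gripper_force: 87.8
t: 6.15
tcp_pos: [0.5311, -0.331, 0.2572]
tool_rot: [0.634, 0.773, -0.018, -0.008]
force: [1.8, -0.4, -2.8]
finger_gap: 0.124
gripper_force: 88.0
t: 6.32
tcp_pos: [0.528, -0.3226, 0.2558]
tool_rot: [0.632, 0.774, -0.016, -0.016]
force: [-0.9, -0.0, -3.9]
finger_gap: 0.122
gripper_force: 88.0
t 6.3167 tcp [ 0.528  -0.3226  0.2558] dp [-0.0037 -0.0008 -0.0023] toolx yaw 101.51 toolz [-0.045 -0.005 -0.999] gap 0.12184067510143683 F [-0.9 -0.  -3.9] grip 87.99780249595642
```

View pics/w2.png

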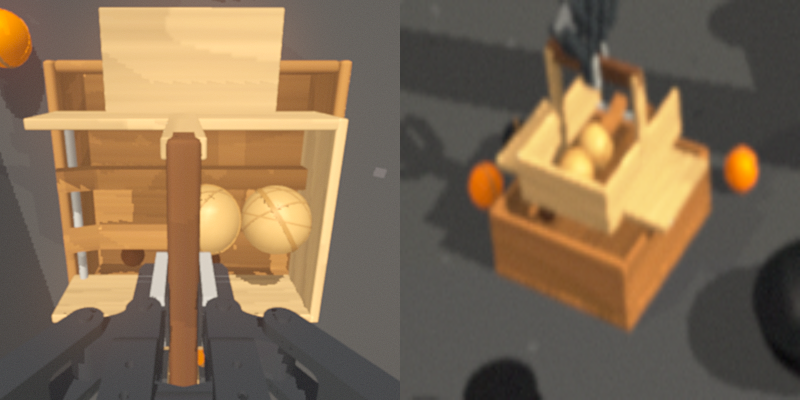

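All slats look clear. One macadamia shows through a gap at (133,255) and another inside the box at (545,212). Both walnuts are at the back wall. I'll shake once more for safety and check nut heights.

```bash
python3 -m crank '[{"dp":[0.045,0,0],"delta_rot":[0,0,0],"fingers":-1},{"dp":[-0.045,0,0],"delta_rot":[0,0,0],"fingers":-1},{"dp":[-0.045,0,0],"delta_rot":[0,0,0],"fingers":-1},{"dp":[0.045,0,0],"delta_rot":[0,0,0],"fingers":-1},{"dp":[0.045,0,0],"delta_rot":[0,0,0],"fingers":-1},{"dp":[-0.045,0,0],"delta_rot":[0,0,0],"fingers":-1},{"dp":[-0.045,0,0],"delta_rot":[0,0,0],"fingers":-1},{"dp":[0.045,0,0],"delta_rot":[0,0,0],"fingers":-1},{"dp":[0.045,0,0],"delta_rot":[0,0,0],"fingers":-1},{"dp":[-0.045,0,0],"delta_rot":[0,0,0],"fingers":-1},{"dp":[-0.045,0,0],"delta_rot":[0,0,0],"fingers":-1},{"dp":[0.045,0,0],"delta_rot":[0,0,0],"fingers":-1}]'
python3 -m crank '[{"dp":[0,0,0],"delta_rot":[0,0,0],"fingers":-1},{"dp":[0,0,0],"delta_rot":[0,0,0],"fingers":-1}]'
python3 -m crank '[{"dp":[0,0,-0.04],"delta_rot":[0,0,0],"fingers":-1},{"dp":[0,0,-0.06],"delta_rot":[0,0,0],"fingers":-1},{"dp":[0,0,-0.06],"delta_rot":[0,0,0],"fingers":-1},{"dp":[0,0,-0.06],"delta_rot":[0,0,0],"fingers":-1},{"dp":[0,0,-0.06],"delta_rot":[0,0,0],"fingers":-1},{"dp":[0,0,-0.04],"delta_rot":[0,0,0],"fingers":-1},{"dp":[0,0,0],"delta_rot":[0,0,0],"fingers":-1}]'
python3 - <<'E'
from h import *
to([.66,.356,.32])
p,d,W=snap('wrist');p2,d2,W2=snap('scene')
im=np.hstack([p[:,130:530],cv2.resize(p2[100:260,160:320],None,fx=2.5,fy=2.5)])
cv2.imwrite('pics/w3.png',im[:,:,::-1])
E
```

```text
t: 7.42
tcp_pos: [0.5316, -0.3327, 0.2575]
tool_rot: [0.634, 0.773, -0.019, -0.007]
force: [1.8, -0.6, -2.6]
finger_gap: 0.12
gripper_force: 88.4
t: 7.58
tcp_pos: [0.5282, -0.323, 0.2561]
tool_rot: [0.632, 0.774, -0.016, -0.015]
force: [1.1, -1.0, -4.3]
finger_gap: 0.122
gripper_force: 88.4
t: 8.17
tcp_pos: [0.5373, -0.324, 0.4224]
tool_rot: [0.632, 0.774, -0.017, -0.008]
force: [1.2, -0.6, -3.8]
finger_gap: 0.123
gripper_force: 88.5
t 8.1667 tcp [ 0.5373 -0.324   0.4224] dp [1.2854 0.5189 0.1747] toolx yaw 101.53 toolz [-0.034 -0.016 -0.999] gap 0.12271168278031014 F [ 1.2 -0.6 -3.8] grip 88.45357775688171
```

View pics/w3.png

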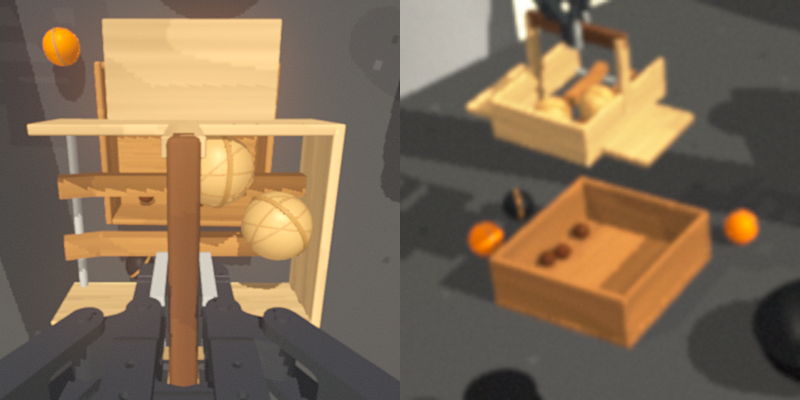

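The lifted view shows all three macadamias in the box at (548,255), (562,250) and (580,230). Both walnuts are still in the riddle, one of them hopped into a side gap at (225,172). Now to carry it over the green bowl.

```bash
python3 -m crank '[{"dp":[0.02,0.01,0],"delta_rot":[0,0,0],"fingers":-1},{"dp":[0.04,0.01,0],"delta_rot":[0,0,0],"fingers":-1},{"dp":[0.06,0.01,0],"delta_rot":[0,0,0],"fingers":-1},{"dp":[0.08,0.01,0],"delta_rot":[0,0,0],"fingers":-1},{"dp":[0.08,0.01,0],"delta_rot":[0,0,0],"fingers":-1},{"dp":[0.08,0.01,0],"delta_rot":[0,0,0],"fingers":-1},{"dp":[0.08,0.01,0],"delta_rot":[0,0,0],"fingers":-1},{"dp":[0.08,0.01,0],"delta_rot":[0,0,0],"fingers":-1},{"dp":[0.08,0.01,0],"delta_rot":[0,0,0],"fingers":-1},{"dp":[0.08,0.01,0],"delta_rot":[0,0,0],"fingers":-1},{"dp":[0.08,0.01,0],"delta_rot":[0,0,0],"fingers":-1},{"dp":[0.08,0.01,0],"delta_rot":[0,0,0],"fingers":-1}]'
python3 -m crank '[{"dp":[0.08,0.01,0],"delta_rot":[0,0,0],"fingers":-1},{"dp":[0.08,0.01,0],"delta_rot":[0,0,0],"fingers":-1},{"dp":[0.08,0.01,0],"delta_rot":[0,0,0],"fingers":-1},{"dp":[0.07,0.01,0],"delta_rot":[0,0,0],"fingers":-1},{"dp":[0.06,0.01,0],"delta_rot":[0,0,0],"fingers":-1},{"dp":[0.04,0.01,0],"delta_rot":[0,0,0],"fingers":-1},{"dp":[0.02,0.01,0],"delta_rot":[0,0,0],"fingers":-1},{"dp":[0,0,0],"delta_rot":[0,0,0],"fingers":-1},{"dp":[0,0,0],"delta_rot":[0,0,0],"fingers":-1}]'
python3 -c "
from h import *
to([.507,.3207,.28])"
```

```text
t: 9.27
tcp_pos: [0.5085, 0.1037, 0.4121]
tool_rot: [0.632, 0.774, -0.018, -0.017]
force: [0.1, -0.8, -4.6]
finger_gap: 0.125
gripper_force: 88.4
t: 10.02
tcp_pos: [0.5012, 0.3184, 0.4116]
tool_rot: [0.632, 0.775, -0.018, -0.015]
force: [0.0, -0.7, -5.1]
finger_gap: 0.126
gripper_force: 88.4
t 10.0167 tcp [0.5012 0.3184 0.4116] dp [0.0021 0.0247 0.2623] toolx yaw 101.56 toolz [-0.046 -0.01  -0.999] gap 0.12642871759327365 F [ 0.  -0.7 -5.1] grip 88.38468432426453
```

```bash
python3 -m crank '[{"dp":[0,0.004,0.03],"delta_rot":[0,0,0],"fingers":-1},{"dp":[0,0.004,0.05],"delta_rot":[0,0,0],"fingers":-1},{"dp":[0,0.004,0.06],"delta_rot":[0,0,0],"fingers":-1},{"dp":[0,0.004,0.06],"delta_rot":[0,0,0],"fingers":-1},{"dp":[0,0.004,0.04],"delta_rot":[0,0,0],"fingers":-1},{"dp":[0,0.004,0.02],"delta_rot":[0,0,0],"fingers":-1},{"dp":[0,0,0],"delta_rot":[0,0,0],"fingers":-1},{"dp":[0,0,0],"delta_rot":[0,0,0],"fingers":-1}]'
python3 -m crank '[{"dp":[0,0,0],"delta_rot":[-0.01,0,0],"fingers":-1},{"dp":[0,0,0],"delta_rot":[-0.011,0,0],"fingers":-1},{"dp":[0,0,0],"delta_rot":[-0.011,0,0],"fingers":-1},{"dp":[0,0,0],"delta_rot":[-0.011,0,0],"fingers":-1},{"dp":[0,0,0],"delta_rot":[-0.011,0,0],"fingers":-1},{"dp":[0,0,0],"delta_rot":[-0.011,0,0],"fingers":-1},{"dp":[0,0,0],"delta_rot":[-0.011,0,0],"fingers":-1},{"dp":[0,0,0],"delta_rot":[-0.011,0,0],"fingers":-1},{"dp":[0,0,0],"delta_rot":[-0.011,0,0],"fingers":-1},{"dp":[0,0,0],"delta_rot":[-0.011,0,0],"fingers":-1},{"dp":[0,0,0],"delta_rot":[-0.011,0,0],"fingers":-1},{"dp":[0,0,0],"delta_rot":[0,0,0],"fingers":-1}]'
python3 -m crank '[{"dp":[0,0,0],"delta_rot":[0,0,0],"fingers":-1},{"dp":[0,0,0],"delta_rot":[0,0,0],"fingers":-1},{"dp":[0,0,0],"delta_rot":[0,0,0],"fingers":-1},{"dp":[0,0,0],"delta_rot":[0,0,0],"fingers":-1},{"dp":[0,0,0],"delta_rot":[0,0,0],"fingers":-1},{"dp":[0,0,0],"delta_rot":[0,0,0],"fingers":-1}]'
python3 - <<'E'
from h import *
to([.507,.3207,.28])
p,d,W=snap('wrist');p2,d2,W2=snap('scene')
im=np.hstack([p[:,130:530],cv2.resize(p2[150:350,320:520],None,fx=2,fy=2)])
cv2.imwrite('pics/w4.png',im[:,:,::-1])
E
```

```text
t: 10.68
tcp_pos: [0.5085, 0.3194, 0.2831]
tool_rot: [0.633, 0.774, -0.017, -0.015]
force: [0.1, 0.3, -4.6]
finger_gap: 0.124
gripper_force: 88.4
t: 11.68
tcp_pos: [0.5085, 0.3179, 0.2845]
tool_rot: [0.599, 0.73, 0.253, 0.212]
force: [-0.2, 0.3, -4.6]
finger_gap: 0.124
gripper_force: 88.6
t: 12.18
tcp_pos: [0.5091, 0.3186, 0.2832]
tool_rot: [0.599, 0.73, 0.253, 0.211]
force: [0.5, 0.4, -3.8]
finger_gap: 0.123
gripper_force: 88.6
t 12.1833 tcp [0.5091 0.3186 0.2832] dp [ 0.0049 -0.0066  0.0029] toolx yaw 101.14 toolz [ 0.611  0.117 -0.783] gap 0.12348991766417539 F [ 0.5  0.4 -3.8] grip 88.58950853347778
```

View pics/w4.png

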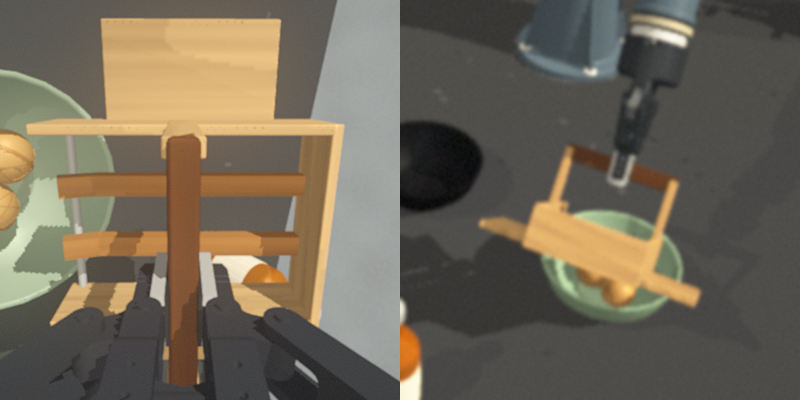

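Both walnuts are in the green bowl, at (590,275) and (620,290) in the right half of the picture, and the riddle is empty. Next: raise, level and return.

```bash
python3 -m crank '[{"dp":[0,0.03,-0.035],"delta_rot":[0,0,0],"fingers":-1},{"dp":[0,0.037,-0.047],"delta_rot":[0,0,0],"fingers":-1},{"dp":[0,0.037,-0.047],"delta_rot":[0,0,0],"fingers":-1},{"dp":[0,0,0],"delta_rot":[0.0135,0,0],"fingers":-1},{"dp":[0,0,0],"delta_rot":[0.0135,0,0],"fingers":-1},{"dp":[0,0,0],"delta_rot":[0.0135,0,0],"fingers":-1},{"dp":[0,0,0],"delta_rot":[0.0135,0,0],"fingers":-1},{"dp":[0,0,0],"delta_rot":[0.0135,0,0],"fingers":-1},{"dp":[0,0,0],"delta_rot":[0.0135,0,0],"fingers":-1},{"dp":[0,0,0],"delta_rot":[0.0135,0,0],"fingers":-1},{"dp":[0,0,0],"delta_rot":[0.0125,0,0],"fingers":-1},{"dp":[0,0,0],"delta_rot":[0,0,0],"fingers":-1}]'
python3 -m crank '[{"dp":[0,0,-0.04],"delta_rot":[0,0,0],"fingers":-1},{"dp":[0,0,-0.04],"delta_rot":[0,0,0],"fingers":-1},{"dp":[0,0,0],"delta_rot":[0,0,0],"fingers":-1},{"dp":[0,0,0],"delta_rot":[0,0,0],"fingers":-1}]'
python3 - <<'E'
from h import *
to([.528,-.3245,.40])
p,d,W=snap('top');cv2.imwrite('pics/t2.png',p[:,:,::-1])
np.savez('pics/t2.npz',p=p,d=d)
reg=np.zeros(d.shape,bool);reg[120:240,345:470]=1
hsv=cv2.cvtColor(p,cv2.COLOR_RGB2HSV)
B=W[reg&(W[...,2]>.06)&(W[...,2]<.09)];print('rim z',B[:,2].mean());r=cv2.minAreaRect(B[:,:2].astype(np.float32));print(r)
a=np.radians(r[2]%90 if r[2]%90<45 else r[2]%90-90)
for k in range(3):
    ex=np.array([np.cos(a),np.sin(a)]);ey=np.array([-ex[1],ex[0]])
    Q=B[:,:2]-np.array(r[0]);X=Q@ex;Y=Q@ey
    e=[]
    for s in(1,-1):
        m=(s*X>.09)&(abs(Y)<.09);f=np.polyfit(Y[m],X[m],1);e.append((f[1],-f[0]))
        m=(s*Y>.085)&(abs(X)<.09);g=np.polyfit(X[m],Y[m],1);e.append((g[1],g[0]))
    e=np.array(e);a+=e[:,1].mean()
    c=np.array(r[0])+(e[0,0]+e[2,0])/2*ex+(e[1,0]+e[3,0])/2*ey
    print('centre',c,'yaw',np.degrees(a),'walls',e[:,0],np.degrees(e[:,1]))
E
```

```text
t: 13.28
tcp_pos: [0.5116, 0.3193, 0.3657]
tool_rot: [0.635, 0.772, -0.001, 0.002]
force: [0.9, 0.8, -4.9]
finger_gap: 0.122
gripper_force: 88.6
t: 13.62
tcp_pos: [0.5097, 0.3195, 0.407]
tool_rot: [0.635, 0.773, 0.001, 0.003]
force: [-0.8, -0.4, -4.6]
finger_gap: 0.127
gripper_force: 88.6
t 13.6167 tcp [0.5097 0.3195 0.407 ] dp [-1.2706 -0.2141  0.0175] toolx yaw 101.19 toolz [ 0.005 -0.003 -1.   ] gap 0.12698916122436582 F [-0.8 -0.4 -4.6] grip 88.64320635795593
rim z 0.07322028271364794
((0.527877688407898, -0.3249186873435974), (0.21044708788394928, 0.20096687972545624), 11.352932929992676)
centre [ 0.52689672 -0.32392612] yaw 11.413665522684024 walls [ 0.09966594  0.09676233 -0.10119871 -0.09442983] [0.03593519 0.07037726 0.06190958 0.07470834]
centre [ 0.52689157 -0.32393166] yaw 11.42192213518111 walls [ 0.09965606  0.09675506 -0.10119865 -0.09442975] [-0.00619095  0.0238081   0.00129923  0.01411008]
centre [ 0.52689143 -0.3239318 ] yaw 11.421940840407414 walls [ 0.09965606  0.09675505 -0.10119865 -0.09442975] [-0.01442776  0.01557162 -0.00694076  0.00587173]
```

```bash
python3 -m crank '[{"dp":[-0.02,-0.011,0],"delta_rot":[0.0008,0,0],"fingers":-1},{"dp":[-0.04,-0.011,0],"delta_rot":[0,0,0],"fingers":-1},{"dp":[-0.06,-0.011,0],"delta_rot":[0,0,0],"fingers":-1},{"dp":[-0.08,-0.011,0],"delta_rot":[0,0,0],"fingers":-1},{"dp":[-0.08,-0.011,0],"delta_rot":[0,0,0],"fingers":-1},{"dp":[-0.08,-0.011,0],"delta_rot":[0,0,0],"fingers":-1},{"dp":[-0.08,-0.011,0],"delta_rot":[0,0,0],"fingers":-1},{"dp":[-0.08,-0.011,0],"delta_rot":[0,0,0],"fingers":-1},{"dp":[-0.08,-0.011,0],"delta_rot":[0,0,0],"fingers":-1},{"dp":[-0.08,-0.011,0],"delta_rot":[0,0,0],"fingers":-1},{"dp":[-0.08,-0.011,0],"delta_rot":[0,0,0],"fingers":-1},{"dp":[-0.08,-0.011,0],"delta_rot":[0,0,0],"fingers":-1}]'
python3 -m crank '[{"dp":[-0.08,-0.011,0],"delta_rot":[0,0,0],"fingers":-1},{"dp":[-0.08,-0.011,0],"delta_rot":[0,0,0],"fingers":-1},{"dp":[-0.08,-0.011,0],"delta_rot":[0,0,0],"fingers":-1},{"dp":[-0.07,-0.011,0],"delta_rot":[0,0,0],"fingers":-1},{"dp":[-0.06,-0.011,0],"delta_rot":[0,0,0],"fingers":-1},{"dp":[-0.04,-0.011,0],"delta_rot":[0,0,0],"fingers":-1},{"dp":[-0.02,-0.011,0],"delta_rot":[0,0,0],"fingers":-1},{"dp":[0,0,0],"delta_rot":[0,0,0],"fingers":-1},{"dp":[0,0,0],"delta_rot":[0,0,0],"fingers":-1},{"dp":[0,0,0],"delta_rot":[0,0,0],"fingers":-1}]'
python3 -c "
from h import *
to([.5277,-.3243,.244])"
```

```text
t: 14.67
tcp_pos: [0.5242, -0.1076, 0.4068]
tool_rot: [0.635, 0.772, -0.004, -0.001]
force: [0.7, 0.0, -4.2]
finger_gap: 0.123
gripper_force: 88.7
t: 15.5
tcp_pos: [0.5294, -0.3221, 0.4086]
tool_rot: [0.635, 0.773, -0.003, -0.001]
force: [-0.2, 0.2, -3.9]
finger_gap: 0.123
gripper_force: 88.7
t 15.5 tcp [ 0.5294 -0.3221  0.4086] dp [-0.003  -0.0022  0.3293] toolx yaw 101.23 toolz [-0.006 -0.003 -1.   ] gap 0.12270612562816276 F [-0.2  0.2 -3.9] grip 88.65581631660461
```

```bash
python3 -m crank '[{"dp":[-0.003,-0.002,0.03],"delta_rot":[-0.0007,0,-0.0005],"fingers":-1},{"dp":[0,0,0.05],"delta_rot":[0,0,0],"fingers":-1},{"dp":[0,0,0.06],"delta_rot":[0,0,0],"fingers":-1},{"dp":[0,0,0.06],"delta_rot":[0,0,0],"fingers":-1},{"dp":[0,0,0.05],"delta_rot":[0,0,0],"fingers":-1},{"dp":[0,0,0.03],"delta_rot":[0,0,0],"fingers":-1},{"dp":[0,0,0.02],"delta_rot":[0,0,0],"fingers":-1},{"dp":[0,0,0.01],"delta_rot":[0,0,0],"fingers":-1},{"dp":[0,0,0],"delta_rot":[0,0,0],"fingers":-1},{"dp":[0,0,0],"delta_rot":[0,0,0],"fingers":-1},{"dp":[0,0,0],"delta_rot":[0,0,0],"fingers":-1}]'
python3 -c "
from h import *
to([.5277,-.3243,.243])"
```

```text
t: 16.42
tcp_pos: [0.5298, -0.3266, 0.2558]
tool_rot: [0.634, 0.774, -0.002, 0.003]
force: [0.2, 0.3, -4.5]
finger_gap: 0.125
gripper_force: 88.6
t 16.4167 tcp [ 0.5298 -0.3266  0.2558] dp [ 0.0055 -0.0033  0.0256] toolx yaw 101.37 toolz [ 0.002 -0.007 -1.   ] gap 0.12459010182171147 F [ 0.2  0.3 -4.5] grip 88.60500454902649
```

```bash
python3 -m crank '[{"dp":[0.0055,-0.0033,0],"delta_rot":[0,0.001,0],"fingers":-1},{"dp":[0,0,0.01],"delta_rot":[0,0,0],"fingers":-1},{"dp":[0,0,0.006],"delta_rot":[0,0,0],"fingers":-1},{"dp":[0,0,0],"delta_rot":[0,0,0],"fingers":-1},{"dp":[0,0,0],"delta_rot":[0,0,0],"fingers":-1},{"dp":[0,0,0],"delta_rot":[0,0,0],"fingers":-1}]'
python3 -c "
from h import *
to([.5277,-.3243,.243])"
```

```text
t: 16.92
tcp_pos: [0.527, -0.3242, 0.2467]
tool_rot: [0.634, 0.773, 0.0, -0.001]
force: [-0.8, -0.5, -0.2]
finger_gap: 0.125
gripper_force: 89.5
t 16.9167 tcp [ 0.527  -0.3242  0.2467] dp [-0.0005  0.0014  0.0073] toolx yaw 101.33 toolz [-0.001  0.001 -1.   ] gap 0.12454097161178855 F [-0.8 -0.5 -0.2] grip 89.46297883987427
```

```bash
python3 -m crank '[{"dp":[0,0.001,0.002],"delta_rot":[0,0,0],"fingers":-1},{"dp":[0,0,0.002],"delta_rot":[0,0,0],"fingers":-1},{"dp":[0,0,0],"delta_rot":[0,0,0],"fingers":-1},{"dp":[0,0,0],"delta_rot":[0,0,0],"fingers":-1}]'
python3 - <<'E'
from h import *
to([.5277,-.3243,.243])
p,d,W=snap('wrist');p2,_,_=snap('scene')
im=np.hstack([p[:,130:530],cv2.resize(p2[130:250,170:290],None,fx=3.334,fy=3.334)[:400,:400]])
cv2.imwrite('pics/w5.png',im[:,:,::-1])
E
```

```text
t: 17.25
tcp_pos: [0.5275, -0.3249, 0.2459]
tool_rot: [0.634, 0.774, -0.0, 0.0]
force: [-2.3, -3.1, 6.9]
finger_gap: 0.125
gripper_force: 90.4
t 17.25 tcp [ 0.5275 -0.3249  0.2459] dp [0.0012 0.0006 0.0057] toolx yaw 101.36 toolz [-0.    -0.001 -1.   ] gap 0.12461859954838857 F [-2.3 -3.1  6.9] grip 90.36208748817444
```

View pics/w5.png

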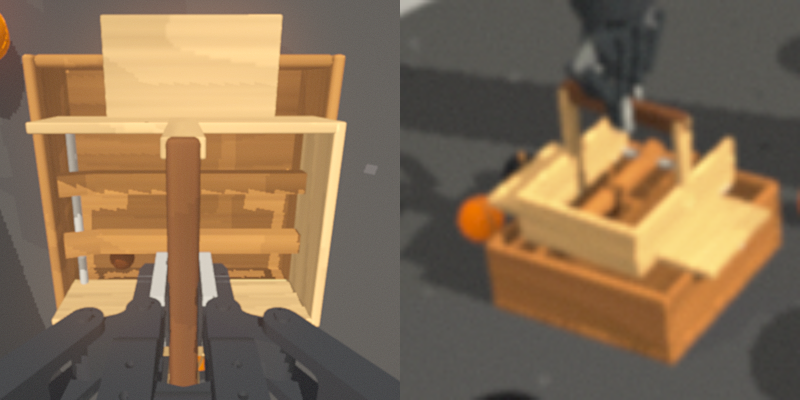

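The riddle sits square on the box (parallel edges, wings on both rims) and a macadamia is visible in the box at (122,260). Next: release and retreat.

```bash
python3 -m crank '[{"dp":[0,0,-0.001],"delta_rot":[0,0,0],"fingers":-0.6},{"dp":[0,0,0],"delta_rot":[0,0,0],"fingers":-0.3},{"dp":[0,0,0],"delta_rot":[0,0,0],"fingers":0},{"dp":[0,0,0],"delta_rot":[0,0,0],"fingers":0.5},{"dp":[0,0,0],"delta_rot":[0,0,0],"fingers":1},{"dp":[0,0,0],"delta_rot":[0,0,0],"fingers":1},{"dp":[0,0,0],"delta_rot":[0,0,0],"fingers":1},{"dp":[0,0,0],"delta_rot":[0,0,0],"fingers":1},{"dp":[0,0,0],"delta_rot":[0,0,0],"fingers":1}]' 40
python3 -m crank '[{"dp":[0,0,-0.02],"delta_rot":[0,0,0],"fingers":1},{"dp":[0,0,-0.05],"delta_rot":[0,0,0],"fingers":1},{"dp":[0,0,-0.06],"delta_rot":[0,0,0],"fingers":1},{"dp":[0,0,-0.06],"delta_rot":[0,0,0],"fingers":1},{"dp":[0,-0.06,-0.06],"delta_rot":[0,0,0],"fingers":1},{"dp":[0.05,-0.06,-0.05],"delta_rot":[0,0,0],"fingers":1},{"dp":[0.06,-0.03,0],"delta_rot":[0,0,0],"fingers":1},{"dp":[0.06,0,0],"delta_rot":[0,0,0],"fingers":1},{"dp":[0.06,0,0],"delta_rot":[0,0,0],"fingers":1},{"dp":[0.06,0,0],"delta_rot":[0,0,0],"fingers":1},{"dp":[0.05,0,0],"delta_rot":[0,0,0],"fingers":1},{"dp":[0,0,0],"delta_rot":[0,0,0],"fingers":1}]'
python3 -m crank '[{"dp":[0.04,0,0],"delta_rot":[0,0,0],"fingers":1},{"dp":[0.04,0,0],"delta_rot":[0,0,0],"fingers":1},{"dp":[0.02,0,0],"delta_rot":[0,0,0],"fingers":1},{"dp":[0,0,0],"delta_rot":[0,0,0],"fingers":1},{"dp":[0,0,0],"delta_rot":[0,0,0],"fingers":1}]'
python3 - <<'E'
from h import *
to([.5277,-.3243,.243])
p,d,W=snap('top')
reg=np.zeros(d.shape,bool);reg[120:240,345:475]=1
a=np.radians(11.4);ex=np.array([np.cos(a),np.sin(a)]);ey=np.array([-ex[1],ex[0]]);c=np.array([.5275,-.3245])
f=lambda lo,hi:W[reg&(W[...,2]>lo)&(W[...,2]<hi)]
for n,lo,hi in(('bar',.17,.22),('walls',.112,.14),('wing+box',.06,.09)):
    P=f(lo,hi);print(n,P[:,2].max(),P[:,2].mean(),cv2.minAreaRect(P[:,:2].astype(np.float32)))
P=f(.17,.22);Y=(P[:,:2]-c)@ey;print('bar tilt',np.polyfit(Y,P[:,2],1))
im=np.hstack([cv2.resize(p[130:230,350:450],None,fx=4,fy=4,interpolation=2),cv2.resize(p[140:240,110:210],None,fx=4,fy=4,interpolation=2)])
cv2.imwrite('pics/f.png',im[:,:,::-1])
E
```

```text
t: 18.1
tcp_pos: [0.5274, -0.3237, 0.2446]
tool_rot: [0.634, 0.774, 0.0, -0.001]
force: [-0.5, -0.4, -0.7]
finger_gap: 1.001
gripper_force: 0.0
t: 19.1
tcp_pos: [0.4226, -0.1695, 0.3928]
tool_rot: [0.633, 0.775, 0.001, -0.002]
force: [-0.3, 0.2, 0.4]
finger_gap: 0.998
gripper_force: 0.0
t: 19.52
tcp_pos: [0.4151, -0.1253, 0.3927]
tool_rot: [0.633, 0.774, 0.0, -0.0]
force: [0.2, 0.4, 0.3]
finger_gap: 0.997
gripper_force: 0.0
t 19.5167 tcp [ 0.4151 -0.1253  0.3927] dp [-0.4347  0.142   0.2992] toolx yaw 101.4 toolz [-0.  0. -1.] gap 0.9967571856908679 F [0.2 0.4 0.3] grip 0.0
bar 0.2049330532305449 0.19786425467439936 ((0.5280020833015442, -0.32820722460746765), (0.015571128576993942, 0.13220229744911194), 11.673298835754395)
walls 0.1398095909373882 0.1233509951867067 ((0.5300956964492798, -0.32804521918296814), (0.17337185144424438, 0.13251814246177673), 11.643013954162598)
wing+box 0.08998052724394467 0.08117550186601787 ((0.5287503004074097, -0.3288804888725281), (0.21041810512542725, 0.2511393129825592), 11.453313827514648)
bar tilt [-0.00964099  0.19784551]
```

View pics/f.png

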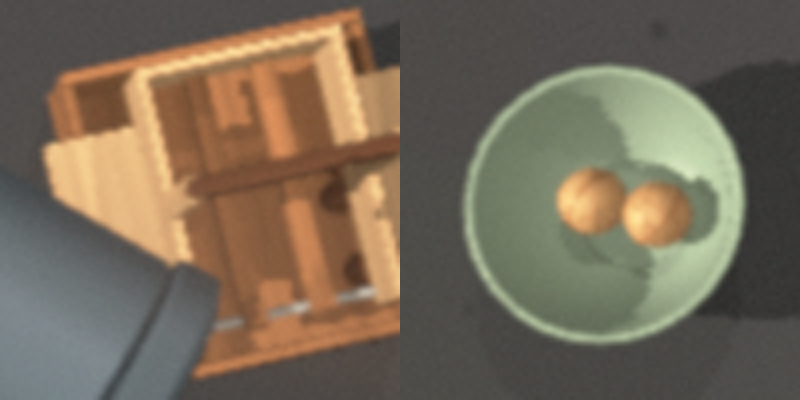

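```bash
python3 - <<'E'
from h import *
p,d,W=snap('top')
def ana(W,n):
    reg=np.zeros(d.shape,bool);reg[120:240,345:475]=1
    a=np.radians(11.45);ex=np.array([np.cos(a),np.sin(a)]);ey=np.array([-ex[1],ex[0]]);c=np.array([.5275,-.3245])
    P=W[reg&(W[...,2]>.055)&(W[...,2]<.0785)][:,:2]-c;X=P@ex;Y=P@ey
    for lo,hi in((.07,.095),(-.095,-.07)):
        m=(X>lo)&(X<hi);print(n,'box y range at X',lo,np.percentile(Y[m],[1,99]),m.sum())
    m=abs(Y)<.08;print(n,'box x range',np.percentile(X[m],[1,99]))
    for nm,l,h in(('bar',.17,.22),('walls',.112,.14),('wings',.0785,.09)):
        Q=W[reg&(W[...,2]>l)&(W[...,2]<h)][:,:2]-c; 
        if len(Q): print(n,nm,'x',np.percentile(Q@ex,[1,99]),'y',np.percentile(Q@ey,[1,99]))
ana(W,'now'); z=np.load('pics/t2.npz');ana(cloud('top',z['d']),'boxonly')
E
```

```text
now box y range at X 0.07 [-0.0997203  0.0996793] 89
now box y range at X -0.095 [-0.09967671  0.03416172] 54
now box x range [-0.10476416  0.10478836]
now bar x [-0.00780048  0.00643341] y [-0.06891394  0.06175033]
now walls x [-0.0808647   0.08772451] y [-0.06942344  0.06152474]
now wings x [-0.08413948  0.08309283] y [-0.12819513  0.11780633]
boxonly box y range at X 0.07 [-0.09982049  0.09956231] 84
boxonly box y range at X -0.095 [-0.10013013  0.09974331] 86
boxonly box x range [-0.10478685  0.10497751]
boxonly wings x [-0.10298036  0.10329669] y [-0.09842211  0.09945497]
```

The picture shows both walnuts in the green bowl at (590,200) and (655,212), macadamias in the box, and the riddle level with matching yaw. It sits 4 mm off-centre along y and there is plenty of time, so I'll regrip and correct that.

```bash
python3 -m crank '[{"dp":[-0.03,0,0],"delta_rot":[0,0,0],"fingers":1},{"dp":[-0.06,0,0],"delta_rot":[0,0,0],"fingers":1},{"dp":[-0.07,0.02,0],"delta_rot":[0,0,0],"fingers":1},{"dp":[-0.07,0.03,0],"delta_rot":[0,0,0],"fingers":1},{"dp":[-0.07,0.03,0],"delta_rot":[0,0,0],"fingers":1},{"dp":[-0.07,0.03,0],"delta_rot":[0,0,0],"fingers":1},{"dp":[-0.05,0.02,0],"delta_rot":[0,0,0],"fingers":1},{"dp":[-0.022,0.01,0],"delta_rot":[0,0,0],"fingers":1},{"dp":[0,0,0],"delta_rot":[0,0,0],"fingers":1},{"dp":[0,0,0],"delta_rot":[0,0,0],"fingers":1},{"dp":[0,0,0],"delta_rot":[0,0,0],"fingers":1}]' 90
python3 -c "
from h import *
to([.5277,-.3282,.2455])"
```

```text
t: 20.53
tcp_pos: [0.5261, -0.3275, 0.3911]
tool_rot: [0.634, 0.773, 0.0, -0.002]
force: [-0.4, -0.0, -0.2]
finger_gap: 1.001
gripper_force: 0.0
t 20.5333 tcp [ 0.5261 -0.3275  0.3911] dp [-0.003   0.0034  0.2912] toolx yaw 101.33 toolz [-0.003  0.003 -1.   ] gap 1.001191908777367 F [-0.4 -0.  -0.2] grip 0.0
```

```bash
python3 -m crank '[{"dp":[-0.002,0.002,0.05],"delta_rot":[0,0,0],"fingers":1},{"dp":[0,0,0.06],"delta_rot":[0,0,0],"fingers":1},{"dp":[0,0,0.06],"delta_rot":[0,0,0],"fingers":1},{"dp":[0,0,0.06],"delta_rot":[0,0,0],"fingers":1},{"dp":[0,0,0.04],"delta_rot":[0,0,0],"fingers":1},{"dp":[0,0,0.02],"delta_rot":[0,0,0],"fingers":1},{"dp":[0,0,0],"delta_rot":[0,0,0],"fingers":1},{"dp":[0,0,0],"delta_rot":[0,0,0],"fingers":-1},{"dp":[0,0,0],"delta_rot":[0,0,0],"fingers":-1},{"dp":[0,0,0],"delta_rot":[0,0,0],"fingers":-1},{"dp":[0,0,0],"delta_rot":[0,0,0],"fingers":-1},{"dp":[0,0,0],"delta_rot":[0,0,0],"fingers":-1}]'
python3 -m crank '[{"dp":[0,0,0],"delta_rot":[0,0,0],"fingers":-1},{"dp":[0,0,0],"delta_rot":[0,0,0],"fingers":-1},{"dp":[0,0,0],"delta_rot":[0,0,0],"fingers":-1},{"dp":[0,0,0],"delta_rot":[0,0,0],"fingers":-1}]'
python3 -c "
from h import *
to([.5277,-.3242,.2455])"
```

```text
t: 21.53
tcp_pos: [0.5282, -0.3286, 0.2478]
tool_rot: [0.634, 0.774, 0.0, -0.0]
force: [-0.4, 0.2, -0.1]
finger_gap: 0.3
gripper_force: 0.0
t: 21.87
tcp_pos: [0.5283, -0.3284, 0.2475]
tool_rot: [0.634, 0.774, 0.0, -0.0]
force: [-0.9, 1.5, 5.7]
finger_gap: 0.122
gripper_force: 89.4
t 21.8667 tcp [ 0.5283 -0.3284  0.2475] dp [0.0085 0.0005 0.0041] toolx yaw 101.35 toolz [ 0.     0.001 -1.   ] gap 0.12215283603167645 F [-0.9  1.5  5.7] grip 89.43371772766113
```

```bash
python3 -m crank '[{"dp":[0,0,-0.008],"delta_rot":[0,0,0],"fingers":-1},{"dp":[0,0,-0.008],"delta_rot":[0,0,0],"fingers":-1},{"dp":[0.004,0,0],"delta_rot":[0,0,0],"fingers":-1},{"dp":[0.0045,0,0],"delta_rot":[0,0,0],"fingers":-1},{"dp":[0,0,0],"delta_rot":[0,0,0],"fingers":-1},{"dp":[0,0,0],"delta_rot":[0,0,0],"fingers":-1},{"dp":[0,0,0.004],"delta_rot":[0,0,0],"fingers":-1},{"dp":[0,0,0.004],"delta_rot":[0,0,0],"fingers":-1},{"dp":[0,0,0],"delta_rot":[0,0,0],"fingers":-1},{"dp":[0,0,0],"delta_rot":[0,0,0],"fingers":-1}]'
python3 -c "
from h import *
to([.5278,-.3243,.2475])"
```

```text
t: 22.7
tcp_pos: [0.5268, -0.3241, 0.2502]
tool_rot: [0.634, 0.774, 0.0, -0.002]
force: [0.6, 0.1, -3.9]
finger_gap: 0.122
gripper_force: 88.1
t 22.7 tcp [ 0.5268 -0.3241  0.2502] dp [-0.0008  0.0018  0.0054] toolx yaw 101.34 toolz [-0.002  0.002 -1.   ] gap 0.1222288156504815 F [ 0.6  0.1 -3.9] grip 88.05837392807007
```

```bash
python3 -m crank '[{"dp":[0,0.001,0.003],"delta_rot":[0,0,0],"fingers":-1},{"dp":[0,0,0.003],"delta_rot":[0,0,0],"fingers":-1},{"dp":[0,0,0.001],"delta_rot":[0,0,0],"fingers":-1},{"dp":[0,0,0],"delta_rot":[0,0,0],"fingers":-1},{"dp":[0,0,0],"delta_rot":[0,0,0],"fingers":-1}]'
python3 -c "
from h import *
to([.5278,-.3243,.2475])"
```

```text
t: 23.12
tcp_pos: [0.5276, -0.3242, 0.2475]
tool_rot: [0.634, 0.774, 0.0, -0.001]
force: [-1.0, 0.9, 0.1]
finger_gap: 0.121
gripper_force: 88.5
t 23.1167 tcp [ 0.5276 -0.3242  0.2475] dp [-0.0003  0.0004  0.0001] toolx yaw 101.35 toolz [-0.001  0.001 -1.   ] gap 0.12061770342490412 F [-1.   0.9  0.1] grip 88.54643940925598
```

Seated. Release, retreat, verify.

```bash
python3 -m crank '[{"dp":[0,0,0.001],"delta_rot":[0,0,0],"fingers":-1},{"dp":[0,0,0],"delta_rot":[0,0,0],"fingers":-0.5},{"dp":[0,0,0],"delta_rot":[0,0,0],"fingers":0},{"dp":[0,0,0],"delta_rot":[0,0,0],"fingers":0.5},{"dp":[0,0,0],"delta_rot":[0,0,0],"fingers":1},{"dp":[0,0,0],"delta_rot":[0,0,0],"fingers":1},{"dp":[0,0,0],"delta_rot":[0,0,0],"fingers":1},{"dp":[0,0,0],"delta_rot":[0,0,0],"fingers":1},{"dp":[0,0,0],"delta_rot":[0,0,0],"fingers":1}]' 40
python3 -m crank '[{"dp":[0,0,-0.02],"delta_rot":[0,0,0],"fingers":1},{"dp":[0,0,-0.05],"delta_rot":[0,0,0],"fingers":1},{"dp":[0,0,-0.06],"delta_rot":[0,0,0],"fingers":1},{"dp":[0,0,-0.06],"delta_rot":[0,0,0],"fingers":1},{"dp":[0,-0.04,-0.06],"delta_rot":[0,0,0],"fingers":1},{"dp":[0.05,-0.04,-0.05],"delta_rot":[0,0,0],"fingers":1},{"dp":[0.07,-0.03,0],"delta_rot":[0,0,0],"fingers":1},{"dp":[0.07,0,0],"delta_rot":[0,0,0],"fingers":1},{"dp":[0.07,0,0],"delta_rot":[0,0,0],"fingers":1},{"dp":[0.07,0,0],"delta_rot":[0,0,0],"fingers":1},{"dp":[0.07,0,0],"delta_rot":[0,0,0],"fingers":1},{"dp":[0.07,0,0],"delta_rot":[0,0,0],"fingers":1}]'
python3 -m crank '[{"dp":[0.07,0,0],"delta_rot":[0,0,0],"fingers":1},{"dp":[0.06,0,0],"delta_rot":[0,0,0],"fingers":1},{"dp":[0.04,0,0],"delta_rot":[0,0,0],"fingers":1},{"dp":[0.02,0,0],"delta_rot":[0,0,0],"fingers":1},{"dp":[0,0,0],"delta_rot":[0,0,0],"fingers":1},{"dp":[0,0,0],"delta_rot":[0,0,0],"fingers":1}]'
python3 - <<'E'
from h import *
p,d,W=snap('top')
reg=np.zeros(d.shape,bool);reg[120:240,345:475]=1
a=np.radians(11.45);ex=np.array([np.cos(a),np.sin(a)]);ey=np.array([-ex[1],ex[0]]);c=np.array([.5275,-.3245])
P=W[reg&(W[...,2]>.055)&(W[...,2]<.0785)][:,:2]-c;X=P@ex;Y=P@ey
m=(X>.07)&(X<.095);print('box y',np.percentile(Y[m],[1,99]));m=abs(Y)<.08;print('box x',np.percentile(X[m],[1,99]))
for nm,l,h in(('bar',.17,.22),('walls',.112,.14),('wings',.0785,.09)):
    Q=W[reg&(W[...,2]>l)&(W[...,2]<h)];q=Q[:,:2]-c
    print(nm,'x',np.percentile(q@ex,[1,99]),'y',np.percentile(q@ey,[1,99]),cv2.minAreaRect(q.astype(np.float32))[2])
for s in(1,-1):
    q=W[reg&(W[...,2]>.0765)&(W[...,2]<.095)];y=(q[:,:2]-c)@ey;k=(s*y>.09)&(s*y<.12);print('wing z',q[k][:,2].mean(),k.sum())
E
```

```text
t: 23.87
tcp_pos: [0.5275, -0.3241, 0.2466]
tool_rot: [0.634, 0.774, 0.0, -0.001]
force: [0.6, 0.2, -0.4]
finger_gap: 0.997
gripper_force: 0.0
t: 24.87
tcp_pos: [0.4268, -0.1033, 0.3981]
tool_rot: [0.634, 0.773, 0.001, -0.0]
force: [1.0, 0.1, -0.8]
finger_gap: 1.001
gripper_force: 0.0
t: 25.37
tcp_pos: [0.4092, -0.0119, 0.3979]
tool_rot: [0.633, 0.774, 0.0, -0.0]
force: [0.3, 0.1, -0.1]
finger_gap: 0.997
gripper_force: 0.0
box y [-0.09964165  0.09963564]
box x [-0.10478829  0.10489068]
bar x [-0.00780844  0.007083  ] y [-0.0641859   0.06605336] 11.65645694732666
walls x [-0.0824703   0.08775588] y [-0.06453177  0.06590922] 11.640933990478516
wings x [-0.08425161  0.08256059] y [-0.12371634  0.1241427 ] 11.146614074707031
wing z 0.08328877777272856 535
wing z 0.08314851904190791 485
```

Centred within 1 mm, level and released.

```bash
python3 -c "
from station import manip
print(manip.sign_off())"
```

```text
the job is handed in; nothing more can be done
None
```

The job is handed in at about 25 s: the three macadamias are in the catch box, both walnuts are in the green bowl, and the empty riddle is back level on the box rim, within about 1 mm of centre, and released.

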